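# Lift a weighed crucible with tongs for a look at its base

## Robot

A 6-joint arm with a two-finger parallel gripper is mounted at the origin on the work surface. World frame = base frame: x ahead of the robot, y to its left, z up, the work surface at z = 0. Lengths are in m, angles in rad, forces in N, time in s.
With the tool pointing down it reaches from about 0.35 to 0.875 m from the base axis. Payload 15.5 kg.
Tool frame: the origin (TCP) lies midway between the tips of the shut fingers; the grasp point (between the pads) lies robot.grasp_offset behind it (robot.grasp_offset is the distance from the TCP to the grasp point, in m); z points along the fingers, y is the line along which they close (so a half turn about z gives the same grasp; the last joint's range is limited). The gripper opens to 85 mm and grips with 20 to 120 N. Pads are 22 mm wide; open, the fingers measure 114 mm over their backs; the gripper's body (76 mm by 85 mm) begins 54 mm behind the grasp point. The pads swing forward as they close: fully open they stand 13 mm farther back than shut.
Start: joints at [1.087, 0.494, 1.345, -0, 1.302, -0.096], TCP at [0.236, 0.579, 0.231] pointing down, gripper open.
Joint ranges: [-2.91, 2.91], [-0.82, 2.16], [0.22, 2.67], [-1.22, 4.37], [0.12, 2.79], [-3.08, 3.08]. Speed limits (rad/s): [1.89, 1.89, 2.57, 3.01, 3.01, 3.01].

## Interface

Orientations are given as a unit quaternion [x, y, z, w].
In Python, from plant import robot gives the robot as it stands.
- The arm moves only by the tool jog_arm, never from a script. Its arguments are lists of equal length, an entry for each row: "offset": the shift along the tool's x, y, z in m, a list of three; "yaw": the turn about the tool's z in degrees. A call has exactly 8 rows; each row is the pose to reach, as a shift and turn from the pose commanded when the call began, along the tool's axes at that moment; what a row does not reach only later rows make up. A row lasts 1/10 s, in which the tool goes at most 50 mm and 8.59 degrees, less where a joint would pass 70% of its speed; a pose out of reach is approached as far as the arm can. A call with a gripper value outside its range is refused whole. "claw" is the closure in counts, from 0 (fully open) to 255 (shut), set as the call begins (left out, the last holds). The fingers move at their own pace and stop on an object; "squeeze" is the grip in N (left out, the last holds). Time passes only in rows, so rows that repeat a pose let the fingers close, or fill a call up. It gives the time, the measured TCP pose, the force, the opening and the grip force at its end, in the units of the state.
- robot.sense(): the state, without advancing time (a new reading comes with each control period).
- robot.get_image(name): name is "scene" or "top" or "wrist"; returns (picture, depth): 480x640x3 uint8, red, green, blue; 480x640 float32, m along the optical axis (not along the pixel's ray), 0 where there is no reading.
- robot.get_calibration(name): a dict with "camera_matrix" (3x3 intrinsics, pixels), "rvec" (rotation vector, rad) and "tvec" (3), from world to camera coordinates, as OpenCV has them. Camera axes: x right, y down, z forward; pixel columns grow to the right and rows downward; lengths in m; the calibration is good to about 2 mm. A picture is of the moment at which its call begins: read the wrist's pose just before it. get_calibration takes no time and is no camera call; for the wrist camera it gives the pose at the moment of the call.
- robot.finish_job(): hands the job in; it is judged then, once.
The state is a dict: "clock": time; "joint_positions": joint angles; "joint_vel": joint speeds; "joint_torque": joint torques, N m; "eef_pos": TCP position; "ee_rot": TCP orientation; "force": force on the tool from outside, world axes, zero at the start; "moment": the same for the moment, N m; "finger_gap": finger opening in m; "grip_force": force on a finger pad.
Only numpy, scipy, OpenCV 4.12 (cv2) and the standard library are available. Lean on these libraries where they do the work, as an engineer would, in place of code of your own. Each camera call takes 0.05 s, during which the arm holds its last target. There are 200 camera calls.

## Task

Pick up the spring tongs from their rest, close their jaws round the open porcelain crucible where it stands on its tile, and lift it so that its base can be looked at: finish still holding it in the squeezed tongs, upright and still, its underside at least 12 cm above the bench. The crucible has been dried for weighing, so only the tongs may touch it, never the gripper or arm; do not tip it, and leave everything else on the bench where it stands.

Things in the scene. Friction and masses are not known exactly. Their poses are not given: they have to be found in the camera images.
- tongs_grip (a point): Steel spring tongs (125 g, 240 mm long, 20 mm deep) lying flat on a low rest. This point: half-way along, midway between the open arms, half-way up their depth (30 mm above the bench at the start); fixed to the left arm. x points to the jaws, y to the left arm, z up. Pivot 105 mm behind, centre of the jaws 105 mm ahead. Here the arms measure 56 mm over their outer faces when open, 38 mm closed on the crucible.
- right_arm (a joint): Angle by which the arms are squeezed together, rad: 0 open, about 0.17 closed on the crucible, 0.26 shut on nothing. A spring opens them again, so they must be kept squeezed: at tongs_grip it takes about 6 N on each arm to begin to close them, 9 N to reach the crucible; half of any extra force arrives at the jaws. Slightly squeezed, the spring alone presses them firmly against the fingers.
- tong_rest: Fixed low sheet-steel rest under the tongs, 130 mm along them (its x) and 110 mm wide. It touches them only 55 to 65 mm ahead of and behind its middle, by two upturned ends 20 mm high; between these is a bare 2 mm base plate, so fingers have room beside and below the arms. Origin: centre of its underside.
- left_jaw_face (a point): Middle of the inner face of the left jaw, half-way up its 20 mm depth. Each jaw is a shallow bow of three flat 15 mm facets that fits round one side of the crucible. The point midway between left_jaw_face and right_jaw_face is the centre of the jaws at any opening; they are 75 mm apart when open.
- right_jaw_face (a point): The same point of the right jaw.
- left_jaw: The left jaw, rigid with the left arm of the tongs. Its origin is the tongs' pivot (underside); axes as of tongs_grip.
- right_jaw: The right jaw, rigid with the right arm. Its origin is the tongs' pivot (underside); axes as of tongs_grip while open, turning with the right arm.
- crucible_center (a point): The open porcelain crucible (no lid, the tall narrow one): 36 mm high, 41 mm across the rim, 37 mm half-way up, 23 mm at the foot, about 35 g. This point is on its axis half-way up, 18 mm above its underside; z is its axis, up. It stands near the middle of a terracotta tile.
- tile_center (a point): Centre of the top face of the terracotta tile under the crucible, 110 x 110 mm, 12 mm above the bench; it is fixed.
- dish: Bystander: wide shallow porcelain evaporating dish, 84 mm across, 28 mm high, on the other terracotta tile; origin at the centre of its underside.
- lidded_crucible: Bystander: squat porcelain crucible with a knobbed lid on it, 51 mm across, 36 mm high; origin at the centre of its underside.
- beaker: Bystander: small open glass beaker, 65 mm across, 80 mm high; origin at the centre of its underside.
- flask: Bystander: glass conical flask with a black stopper, 80 mm across, 129 mm high; origin at the centre of its underside.
- reagent_bottle: Bystander: white plastic bottle with a screw cap, 60 mm across, 116 mm high; origin at the centre of its underside.
- wash_bottle: Bystander: clear plastic wash bottle with a red cap and spout, 66 mm across, 182 mm high; origin at the centre of its underside.
- mortar: Bystander: porcelain mortar with its pestle leaning in it (one piece), 94 mm across, 80 mm high; origin at the centre of its underside.
- strip_book: Bystander: flat green booklet of test strips, 48 x 85 x 6 mm; origin at the centre of its underside.
Things that resemble listed ones, but are neither listed nor needed, are in the scene too. What is shaped like the part that bears crucible_center but pink or purple is not meant.

How it is judged:
By the outcome, as a careful person would: the job done as asked, in the order asked, and still so for the second after the job is handed in, while the arm keeps its last pose, push and grip.
It also fails if it takes over 48 s, if anything falls off the work surface, if the arm or the gripper's body presses on something with over 40 N, if the wrist force passes 120 N, or if a joint passes its speed limit or range.

## Working session

There is one attempt and no reset: what is moved stays moved. The work goes in short steps, Python scripts to look and compute and a tool call to move; the robot and the scene stay as the last step left them, time stands still between calls to the robot, and variables do not carry over. Pictures are saved under pics/ and viewed, at most 10 in all, crops included, and the job is handed in when it is done.

Besides the shell and the picture viewer there is one more tool, called by a JSON object that holds its "api" and its "payload", one argument or row to a line. jog_arm: Moves the arm, as the interface text tells. Its arguments: {"type":"object","properties":{"offset":{"type":"array"},"yaw":{"type":"array"},"claw":{"type":"number"},"squeeze":{"type":"number"}},"required":["offset","yaw"]}

```bash
mkdir -p pics; cat > h.py <<'E'
import numpy as np,cv2
from plant import robot
def grab(n):
    c=robot.get_calibration(n); im,d=robot.get_image(n)
    np.savez(n+'.npz',im=im,d=d,K=c["camera_matrix"],r=np.array(c["rvec"],float),t=np.array(c["tvec"],float))
    return im,d
def world(n):
    f=np.load(n+'.npz'); d=f['d']; K=np.array(f['K']); R=cv2.Rodrigues(f['r'])[0]
    v,u=np.indices(d.shape); p=np.stack([(u-K[0,2])/K[0,0]*d,(v-K[1,2])/K[1,1]*d,d],-1)
    return (p-f['t'].ravel())@R, f['im'], d
E
python3 - <<'E'
from h import *
print(robot.grasp_offset, robot.sense())
for n in("scene","top"):
    im,d=grab(n); cv2.imwrite(f'pics/{n}0.png',im[:,:,::-1])
    W,_,_=world(n); print(n,W[240,320],W[100,100],W[400,500])
E
```

```text
0.0187 {'clock': 0.0, 'joint_positions': array([ 1.08747160e+00,  4.94170042e-01,  1.34612321e+00,  2.41076815e-05,
        1.30246788e+00, -9.55179898e-02]), 'joint_vel': array([-0.00041299, -0.00265636,  0.00085631,  0.0003173 , -0.00039088,
       -0.00081894]), 'joint_torque': array([ 3.35600402e-03, -8.82171178e+01, -3.83862233e+01, -7.79659695e-05,
        1.05994186e-02,  9.70176166e-05]), 'eef_pos': array([0.23618906, 0.5782821 , 0.2307111 ]), 'ee_rot': array([ 1.92693678e-01,  9.81258786e-01, -5.56620953e-04, -1.77877018e-04]), 'force': array([0.80181054, 0.79286097, 0.30039832]), 'moment': array([ 0.03805143, -0.00438081, -0.04219829]), 'grip_force': 0.0, 'finger_gap': 0.08495578049986063}
scene [ 0.46224616 -0.03667427  0.0044703 ] [ 0.64436701 -1.02166479  0.06055445] [0.4768054  0.57993419 0.00413287]
top [0.54835054 0.00654782 0.00682959] [0.96913859 0.70251022 0.00836758] [ 0.08490814 -0.5401833  -0.00328859]
```

View pics/top0.png

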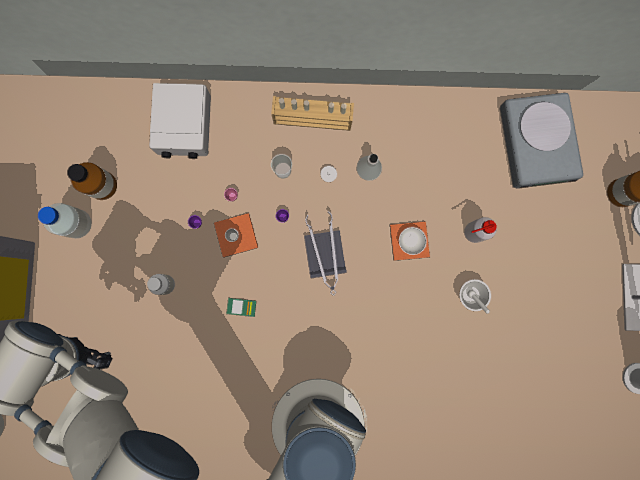

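View pics/scene0.png

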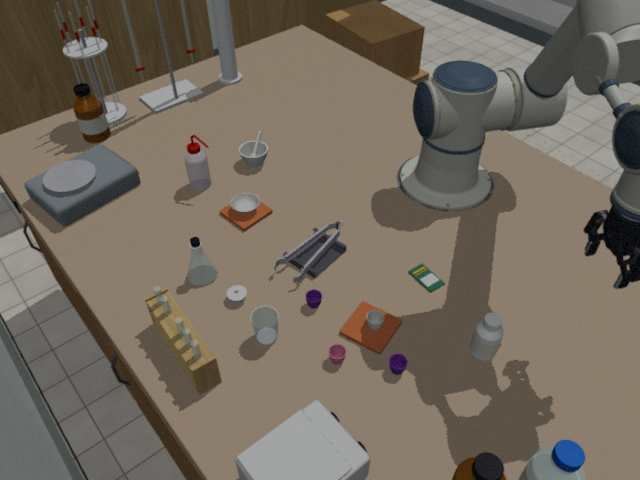

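The top view shows the tongs with pivot at about (332,290) and jaws at (309,215) and (329,210), on the rest at (325,253). Crucible candidates are:
- white and open, on a tile, at (233,236)
- purple at (195,221) and (282,215)
- pink at (231,194)
- white and lidded at (328,173)
- the dish at (412,239)

Only the one at (233,236) is white, open, narrow and on a terracotta tile. I'll confirm it in a crop.

```bash
python3 - <<'E'
from h import *
W,im,d=world('top')
c=im[160:310,180:350,::-1]; cv2.imwrite('pics/crop1.png',cv2.resize(c,None,fx=4,fy=4,interpolation=cv2.INTER_CUBIC))
x,y,z=W[...,0],W[...,1],W[...,2]
def reg(u0,u1,v0,v1,m):
    s=np.zeros(d.shape,bool); s[v0:v1,u0:u1]=1; return s&m&(d>0)
hsv=cv2.cvtColor(im,cv2.COLOR_RGB2HSV)
org=((hsv[...,0]<12)&(hsv[...,1]>170))
t=reg(205,265,205,265,org); print('tile',t.sum(),np.median(W[t],0), cv2.minAreaRect(W[t][:,:2].astype(np.float32)))
cr=reg(218,250,220,252,(~org)&(z>0.035)); print('cruc',cr.sum(),W[cr].mean(0),np.ptp(W[cr],0), z[cr].max(), cv2.minEnclosingCircle(W[cr][:,:2].astype(np.float32)))
b=reg(260,300,260,300,z<1);print('bench',np.median(z[reg(260,300,225,300,z<1)]))
tg=reg(300,352,200,300,z>0.028); print('tongs',tg.sum(),np.median(z[tg]))
P=W[tg]; 
for v in range(206,298,6):
    r=tg[v]; uu=np.where(r)[0]; 
    if len(uu): print(v,uu, W[v,uu].round(3)[[0,-1]].tolist())
E
```

```text
tile 457 [0.56334129 0.24299182 0.01192707] ((0.5578432083129883, 0.26287028193473816), (0.10797828435897827, 0.10694648325443268), 17.15355110168457)
cruc 48 [0.55527833 0.27410256 0.04471154] [0.03925914 0.03940704 0.01809932] 0.053472459687802565 ((0.5526608228683472, 0.27060025930404663), 0.02091955952346325)
bench -0.00017615016282058744
tongs 371 0.03950539505669059
212 [328 329] [[0.63, -0.015, 0.036], [0.629, -0.018, 0.047]]
218 [306 331] [[0.611, 0.05, 0.037], [0.612, -0.024, 0.038]]
224 [306 307 329 331] [[0.593, 0.05, 0.03], [0.594, -0.025, 0.04]]
230 [309 310 311 330 331 332] [[0.574, 0.04, 0.038], [0.575, -0.028, 0.045]]
236 [311 312 313 314 315 331 332] [[0.556, 0.034, 0.041], [0.557, -0.028, 0.045]]
242 [313 314 331 332 333] [[0.539, 0.028, 0.035], [0.54, -0.032, 0.045]]
248 [314 315 316 332 333 334] [[0.521, 0.024, 0.041], [0.522, -0.035, 0.048]]
254 [316 317 318 333 334] [[0.503, 0.018, 0.039], [0.505, -0.036, 0.037]]
260 [318 319 333 334 335] [[0.485, 0.011, 0.041], [0.487, -0.039, 0.039]]
266 [319 320 321 334 335 336] [[0.468, 0.008, 0.032], [0.469, -0.042, 0.039]]
272 [321 322 323 335 336] [[0.45, 0.002, 0.036], [0.451, -0.043, 0.042]]
278 [323 324 325 335 336 337] [[0.432, -0.005, 0.043], [0.434, -0.046, 0.037]]
284 [326 327 335] [[0.415, -0.014, 0.033], [0.416, -0.04, 0.042]]
290 [331 332 333 334] [[0.398, -0.029, 0.033], [0.398, -0.038, 0.031]]
```

View pics/crop1.png

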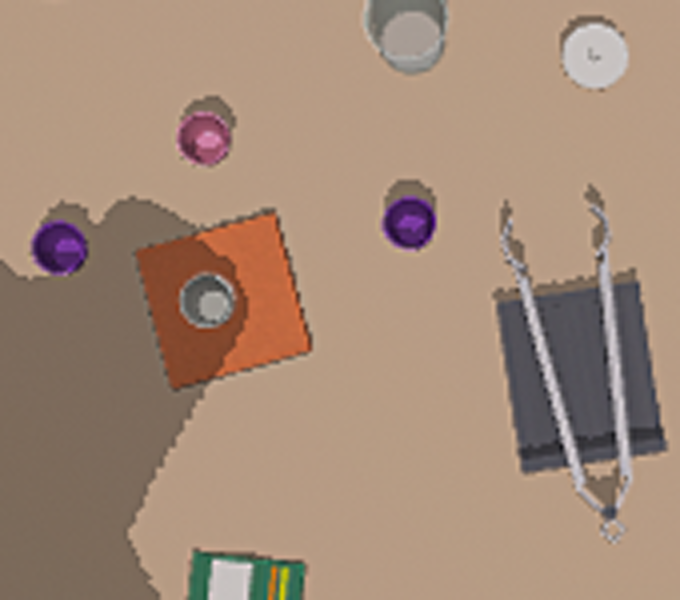

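The crop confirms the plain white open crucible at crop (207,300), on the tile with its centre at about (0.553, 0.271). The rim diameter fits at about 41 mm. Tongs heading is about 11°, with the grip near (0.506, -0.012). I'm moving above the tongs for a close look.

{"api": "jog_arm", "payload": {
  "offset": [
    [-0.473,-0.445,0],
    [-0.473,-0.445,0],
    [-0.473,-0.445,0],
    [-0.473,-0.445,0],
    [-0.473,-0.445,0],
    [-0.473,-0.445,0],
    [-0.473,-0.445,0],
    [-0.473,-0.445,0]
  ],
  "yaw": [-33,-33,-33,-33,-33,-33,-33,-33],
  "claw": 0,
  "squeeze": 25
}}

```text
clock: 0.9
eef_pos: [0.3971, 0.2259, 0.2313]
ee_rot: [-0.094, 0.996, -0.0, -0.0]
force: [1.0, 0.6, 0.2]
finger_gap: 0.0852
grip_force: 0.0
```

```bash
cat >> h.py <<'E'
from scipy.spatial.transform import Rotation as Rot
def off(target,head=None):
    "tool-frame offset & yaw to TCP target; head = wanted world angle (deg) of tool y (mod 180)"
    s=robot.sense(); R=Rot.from_quat(s['ee_rot']).as_matrix(); o=R.T@(np.array(target)-s['eef_pos'])
    a=np.degrees(np.arctan2(R[1,1],R[0,1])); print('t',s['clock'],'pos',s['eef_pos'].round(4),'tooly',a.round(2),'tilt',R[2].round(4),'F',s['force'].round(1),'gap',round(s['finger_gap'],4),'gf',s['grip_force'])
    print('off',o.round(4),'yaw',None if head is None else round(-((head-a+90)%180-90),2))
E
python3 -c "
from h import *
off([.506,-.012,.23],101)"
```

```text
t 0.9 pos [0.3971 0.2259 0.2313] tooly 100.8 tilt [ 1.e-04 -0.e+00 -1.e+00] F [1.  0.6 0.2] gap 0.0852 gf 0.0
off [-0.0624 -0.2541  0.0013] yaw -0.2
```

{"api": "jog_arm", "payload": {
  "offset": [
    [-0.062,-0.254,0],
    [-0.062,-0.254,0],
    [-0.062,-0.254,0],
    [-0.062,-0.254,0],
    [-0.062,-0.254,0],
    [-0.062,-0.254,0],
    [-0.062,-0.254,0],
    [-0.062,-0.254,0]
  ],
  "yaw": [0,0,0,0,0,0,0,0]
}}

```text
clock: 1.7
eef_pos: [0.5046, -0.0095, 0.231]
ee_rot: [-0.094, 0.996, 0.0, -0.0]
force: [-0.9, -0.4, -0.3]
finger_gap: 0.0851
grip_force: 0.0
```

```bash
python3 - <<'E'
from h import *
off([.506,-.012,.23],101)
im,d=grab('wrist'); cv2.imwrite('pics/w1.png',im[:,:,::-1])
E
```

```text
t 1.7 pos [ 0.5046 -0.0095  0.231 ] tooly 100.76 tilt [ 9.e-04  6.e-04 -1.e+00] F [-0.9 -0.4 -0.3] gap 0.0851 gf 0.0
off [-0.0009 -0.0027  0.001 ] yaw -0.24
```

View pics/w1.png

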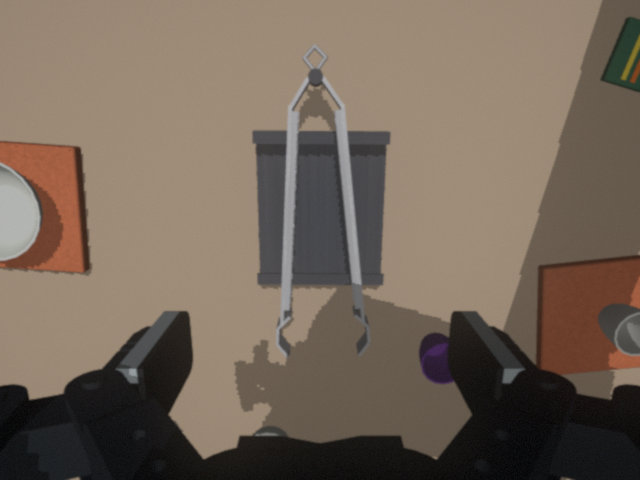

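The wrist view shows the tongs' pivot at (315,76), the arms running down to the jaws at (283,335) and (363,335), and the crucible at (625,330). I'll fit the axis from the arm edges at z = 0.04.

```bash
cat >> h.py <<'E'
def ray(n,px,z):
    f=np.load(n+'.npz'); R=cv2.Rodrigues(f['r'])[0]; C=-R.T@f['t'].ravel()
    v=(np.linalg.inv(f['K'])@np.c_[np.atleast_2d(px),np.ones(len(np.atleast_2d(px)))].T).T@R
    return C+v*((z-C[2])/v[:,2])[:,None]
E
python3 - <<'E'
from h import *
W,im,d=world('wrist'); z=W[...,2]
L=[];Rr=[]
for v in list(range(150,300,10)):
    u=np.where(z[v,255:400]>0.030)[0]+255
    u=u[(u>270)&(u<375)]
    g=np.split(u,np.where(np.diff(u)>5)[0]+1)
    a,b=g[0],g[-1]
    # image left = robot right
    pa=ray('wrist',[[a[0]-.5,v],[a[-1]+.5,v]],.04); pb=ray('wrist',[[b[0]-.5,v],[b[-1]+.5,v]],.04)
    Rr.append(pa[0,:2]);L.append(pb[1,:2])
L,Rr=map(np.array,(L,Rr))
def fit(P):
    vx,vy,x,y=cv2.fitLine(P.astype(np.float32),cv2.DIST_HUBER,0,.01,.01).ravel(); s=np.sign(vx); return np.array([vx,vy])*s,np.array([x,y])
(l,lp),(r,rp)=fit(L),fit(Rr)
al,ar=[np.degrees(np.arctan2(q[1],q[0])) for q in(l,r)]
print('arms ang',al,ar,'axis',(al+ar)/2)
th=np.radians((al+ar)/2); e=np.array([np.cos(th),np.sin(th)]); n=np.array([-e[1],e[0]])
piv=ray('wrist',[[315,76.5]],.04)[0,:2]; g=piv+.105*e
print('pivot',piv,'g from pivot',g)
# center offset and width at station g
for s in(-.03,0,.03):
    c=g+s*e
    f=lambda q,p:((p-c)@n)-((p-c)@e)*(q@n)/(q@e)
    wl,wr=f(l,lp),f(r,rp); print(s,'width',wl-wr,'mid off',(wl+wr)/2, 'mid pt',c+n*(wl+wr)/2)
print('z tongs',np.median(z[150:300,270:375][z[150:300,270:375]>.03]))
jl=ray('wrist',[[363,335],[283,335]],.04); print('jaws',jl[:,:2])
# rest
m=np.zeros_like(z,bool); m[115:300,240:400]=1
hsv=cv2.cvtColor(im,cv2.COLOR_RGB2HSV); dk=m&(im.sum(2)<260)&(hsv[...,1]<90)&(z<.025)
print('rest',cv2.minAreaRect(W[dk][:,:2].astype(np.float32)))
# crucible via wrist
c=(z>.036)&(d>0); c[:, :590]=0; c[:270]=0;c[400:]=0; print('cruc part',c.sum(), W[c].min(0),W[c].max(0))
E
```

```text
arms ang 17.378534 7.341832 axis 12.360184
pivot [ 0.40493112 -0.03319787] g from pivot [ 0.50749735 -0.01072193]
-0.03 width 0.05103398665049093 mid off -0.00029173407847801584 mid pt [ 0.47825516 -0.0174286 ]
0 width 0.056302671100561766 mid off -0.0002917340430792798 mid pt [ 0.50755979 -0.0110069 ]
0.03 width 0.06157135555063261 mid off -0.0002917340076805455 mid pt [ 0.53686443 -0.00458521]
z tongs 0.04027799380525463
jaws [[ 0.60061976  0.04510591]
 [ 0.61337549 -0.0220422 ]]
rest ((0.5098870396614075, -0.009030692279338837), (0.1381932497024536, 0.10948941856622696), 10.782231330871582)
cruc part 1156 [0.47807236 0.04759102 0.03603913] [0.57301208 0.28183352 0.29731785]
```

```bash
python3 -c "
from h import *
off([.5075,-.011,.010],102.36)"
```

```text
t 1.75 pos [ 0.5045 -0.0091  0.2312] tooly 100.82 tilt [ 8.e-04  5.e-04 -1.e+00] F [ 0.   0.5 -0.1] gap 0.0853 gf 0.0
off [-0.0027 -0.0026  0.2212] yaw -1.54
```

{"api": "jog_arm", "payload": {
  "offset": [
    [-0.003,-0.002,0.02],
    [-0.003,-0.002,0.06],
    [-0.003,-0.002,0.1],
    [-0.003,-0.002,0.13],
    [-0.003,-0.002,0.14],
    [-0.003,-0.002,0.15],
    [-0.003,-0.002,0.15],
    [-0.003,-0.002,0.15]
  ],
  "yaw": [-1.5,-1.5,-1.5,-1.5,-1.5,-1.5,-1.5,-1.5]
}}

```text
clock: 2.55
eef_pos: [0.5092, -0.0114, 0.0823]
ee_rot: [-0.107, 0.994, -0.0, 0.001]
force: [1.1, -0.7, 0.5]
finger_gap: 0.0856
grip_force: 0.0
```

```bash
python3 -c "
from h import *
off([.5075,-.011,.010],102.36)"
```

```text
t 2.55 pos [ 0.5092 -0.0114  0.0823] tooly 102.31 tilt [-1.3e-03 -5.0e-04 -1.0e+00] F [ 1.1 -0.7  0.5] gap 0.0856 gf 0.0
off [0.0016 0.0007 0.0723] yaw -0.05
```

{"api": "jog_arm", "payload": {
  "offset": [
    [0.001,0.0,0.02],
    [0.001,0.0,0.04],
    [0.001,0.0,0.055],
    [0.001,0.0,0.065],
    [0.001,0.0,0.07],
    [0.001,0.0,0.072],
    [0.001,0.0,0.072],
    [0.001,0.0,0.072]
  ],
  "yaw": [0,0,0,0,0,0,0,0]
}}

```text
clock: 3.35
eef_pos: [0.508, -0.0118, 0.0099]
ee_rot: [-0.107, 0.994, -0.0, 0.0]
force: [-0.1, 0.3, -0.6]
finger_gap: 0.0853
grip_force: 0.0
```

{"api": "jog_arm", "payload": {
  "offset": [
    [0,0,0],
    [0,0,0],
    [0,0,0],
    [0,0,0],
    [0,0,0],
    [0,0,0],
    [0,0,0],
    [0,0,0]
  ],
  "yaw": [0,0,0,0,0,0,0,0],
  "claw": 103
}}

```text
clock: 4.15
eef_pos: [0.508, -0.0118, 0.0099]
ee_rot: [-0.107, 0.994, -0.0, 0.001]
force: [-0.5, 1.1, 10.7]
finger_gap: 0.051
grip_force: 9.6
```

```bash
python3 - <<'E'
from h import *
off([.5075,-.011,.010],102.36)
im,d=grab('wrist'); cv2.imwrite('pics/w2.png',im[:,:,::-1])
E
```

```text
t 4.15 pos [ 0.508  -0.0118  0.0099] tooly 102.28 tilt [-1.e-03 -4.e-04 -1.e+00] F [-0.5  1.1 10.7] gap 0.051 gf 9.647196497535333
off [ 0.0003  0.0009 -0.0001] yaw -0.08
```

View pics/w2.png

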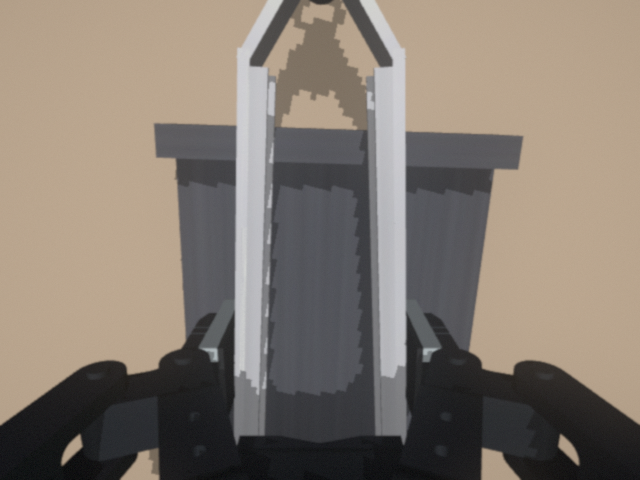

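Both pads hold the arms symmetrically at a 51 mm gap. Lifting gently.

{"api": "jog_arm", "payload": {
  "offset": [
    [0,0,-0.002],
    [0,0,-0.006],
    [0,0,-0.014],
    [0,0,-0.026],
    [0,0,-0.04],
    [0,0,-0.054],
    [0,0,-0.064],
    [0,0,-0.07]
  ],
  "yaw": [0,0,0,0,0,0,0,0]
}}

```text
clock: 5.0
eef_pos: [0.508, -0.0118, 0.0807]
ee_rot: [-0.107, 0.994, -0.0, 0.001]
force: [0.3, -0.4, -1.2]
finger_gap: 0.0512
grip_force: 5.9
```

```bash
python3 - <<'E'
from h import *
off([.447,.25,.08],102.3)
im,d=grab('scene'); W,_,_=world('scene')
cv2.imwrite('pics/s2.png',cv2.resize(im[150:400,200:480,::-1],None,fx=2,fy=2))
E
```

```text
t 5.0 pos [ 0.508  -0.0118  0.0807] tooly 102.28 tilt [-1.3e-03 -5.0e-04 -1.0e+00] F [ 0.3 -0.4 -1.2] gap 0.0512 gf 5.9322555852122605
off [0.0039 0.2688 0.0005] yaw -0.02
```

View pics/s2.png

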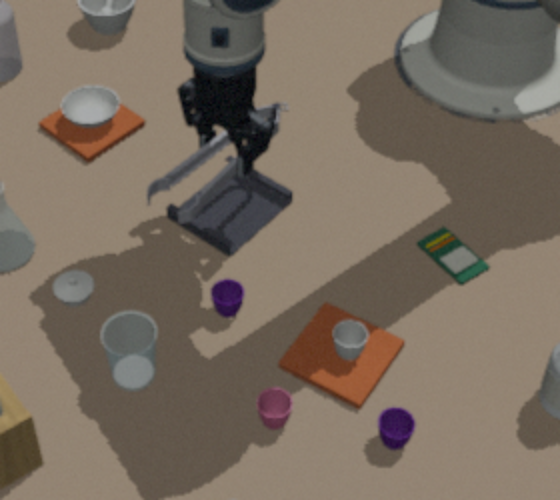

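The tongs are lifted clear and level, and nothing else has moved. Carrying them over to hover above the crucible.

{"api": "jog_arm", "payload": {
  "offset": [
    [0.001,0.015,0],
    [0.001,0.05,0],
    [0.001,0.09,0],
    [0.001,0.13,0],
    [0.001,0.17,0],
    [0.001,0.21,0],
    [0.001,0.245,0],
    [0.001,0.265,0]
  ],
  "yaw": [0,0,0,0,0,0,0,0]
}}

```text
clock: 5.85
eef_pos: [0.4484, 0.2497, 0.0788]
ee_rot: [-0.108, 0.994, -0.0, -0.001]
force: [1.2, -0.5, -1.4]
finger_gap: 0.0508
grip_force: 5.9
```

```bash
python3 - <<'E'
from h import *
off([.4506,.2474,.08],102.3)
for n in('scene','top'):
    im,d=grab(n); W,_,_=world(n); z=W[...,2]
    near=(abs(W[...,0]-.553)<.035)&(abs(W[...,1]-.27)<.035)&(d>0)
    m=near&(z>.030)&(z<.055)
    print(n,m.sum(),W[m].mean(0),W[m].min(0),W[m].max(0),cv2.minEnclosingCircle(W[m][:,:2].astype(np.float32)))
    j=(W[...,0]>.47)&(W[...,0]<.62)&(abs(W[...,1]-.27)<.08)&(z>.08)&(z<.14)&(d>0)
    print('tongs',j.sum(),np.median(z[j]) if j.any() else 0, W[j].max(0) if j.any() else 0)
im=np.load('scene.npz')['im']; a=cv2.resize(im[240:390,270:440,::-1],None,fx=3,fy=3,interpolation=2)
im=np.load('top.npz')['im']; b=cv2.resize(im[190:290,200:270,::-1],None,fx=4.5,fy=4.5,interpolation=2)[:450,:285]
cv2.imwrite('pics/s3.png',np.hstack([a,b]))
E
```

```text
t 5.85 pos [0.4484 0.2497 0.0788] tooly 102.39 tilt [ 1.2e-03  1.0e-04 -1.0e+00] F [ 1.2 -0.5 -1.4] gap 0.0508 gf 5.931440017302521
off [-0.0016 -0.0027 -0.0012] yaw 0.09
scene 178 [0.55312654 0.27035716 0.04047668] [0.53478576 0.24974037 0.03012745] [0.57432557 0.29301128 0.05232204] ((0.5525500774383545, 0.2716521918773651), 0.02225595712661743)
tongs 466 0.10493884684209955 [0.57553708 0.31118796 0.13901714]
top 20 [0.56783828 0.27256239 0.04273181] [0.56038609 0.25357065 0.03042162] [0.57394031 0.28895542 0.05425599] ((0.561494767665863, 0.2712630331516266), 0.017799226567149162)
tongs 41 0.10706923709870102 [0.57254768 0.3078153  0.11407085]
```

View pics/s3.png

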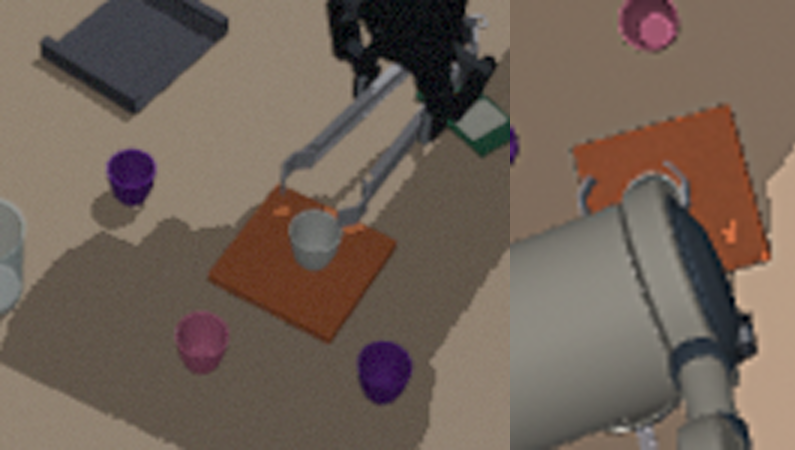

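The view shows the jaws at (300,175) and (350,215) of the left crop, hovering over the crucible at (315,240). I'll check the jaws' offset from the crucible using the same camera's points.

```bash
python3 - <<'E'
from h import *
g=np.array([.4484-.0005,.2497+.0008]); th=np.radians(12.36)
e=np.array([np.cos(th),np.sin(th)]); n=np.array([-e[1],e[0]])
for N in('scene','top'):
    W,im,d=world(N); z=W[...,2]
    q=W[...,:2]-g; a=q@e; b=q@n
    m=(d>0)&(z>.085)&(z<.118)&(a>.03)&(a<.16)&(abs(b)<.06)
    print(N,m.sum(),'amax',np.sort(a[m])[-5:].round(4))
    for lo in np.arange(.03,.135,.012):
        s=m&(a>=lo)&(a<lo+.012)
        for sg in(1,-1):
            k=s&(b*sg>0)
            if k.sum()>1: print(round(lo,3),sg,k.sum(),'b',b[k].min().round(4),b[k].max().round(4),'z',z[k].min().round(4),z[k].max().round(4))
    c=np.array([.5526,.271])-g; print('cruc a,b',c@e,c@n)
E
```

```text
scene 414 amax [0.125  0.1253 0.1254 0.1254 0.1262]
0.03 1 23 b 0.0197 0.0283 z 0.0919 0.1128
0.03 -1 28 b -0.0274 -0.018 z 0.0869 0.1116
0.042 1 26 b 0.0199 0.0286 z 0.0919 0.1126
0.042 -1 29 b -0.027 -0.0197 z 0.0871 0.1115
0.054 1 26 b 0.0222 0.0298 z 0.0918 0.1119
0.054 -1 30 b -0.0281 -0.0203 z 0.0871 0.1108
0.066 1 25 b 0.0213 0.0296 z 0.0884 0.1105
0.066 -1 29 b -0.029 -0.0198 z 0.0875 0.113
0.078 1 26 b 0.0208 0.0312 z 0.0851 0.1117
0.078 -1 27 b -0.031 -0.0208 z 0.0903 0.1096
0.09 1 16 b 0.025 0.0341 z 0.0911 0.1114
0.09 -1 36 b -0.0333 -0.0219 z 0.0873 0.1125
0.102 1 23 b 0.0308 0.036 z 0.0896 0.109
0.102 -1 17 b -0.0337 -0.0293 z 0.0911 0.1105
0.114 1 35 b 0.0235 0.0364 z 0.0872 0.1094
0.114 -1 17 b -0.0329 -0.0232 z 0.0899 0.1105
cruc a,b 0.10666135386309734 -0.0023865439637942624
top 41 amax [0.1196 0.1208 0.1218 0.1219 0.1231]
0.09 -1 7 b -0.0337 -0.0303 z 0.0975 0.1113
0.102 1 9 b 0.0302 0.0344 z 0.0897 0.1141
0.102 -1 7 b -0.0336 -0.032 z 0.0871 0.1114
0.114 1 11 b 0.0245 0.0322 z 0.0878 0.114
0.114 -1 6 b -0.0308 -0.0238 z 0.1062 0.1112
cruc a,b 0.10666135386309734 -0.0023865439637942624
```

{"api": "jog_arm", "payload": {
  "offset": [
    [0,0,0.005],
    [0,0,0.01],
    [0,0,0.015],
    [0,0,0.02],
    [0,0,0.02],
    [0,0,0.02],
    [0,0,0.02],
    [0,0,0.02]
  ],
  "yaw": [0,0,0,0,0,0,0,0]
}}

```text
clock: 6.75
eef_pos: [0.4504, 0.247, 0.0595]
ee_rot: [-0.107, 0.994, 0.0, 0.0]
force: [0.9, -0.4, -1.1]
finger_gap: 0.0509
grip_force: 5.9
```

```bash
cat > j.py <<'E'
from h import *
def jaws(zc):
    s=robot.sense(); g=s['eef_pos'][:2]+[-.0005,.0008]; off([.4506,.2474,.011],102.36)
    R=Rot.from_quat(s['ee_rot']).as_matrix(); n=R[:2,1]; e=-R[:2,0]
    im,d=grab('scene'); W,_,_=world('scene'); z=W[...,2]; q=W[...,:2]-g; a=q@e; b=q@n
    m=(d>0)&(abs(z-zc)<.014)&(a>.1)&(a<.135)&(abs(b)<.05)&(abs(b)>.022)
    l,r=m&(b>0),m&(b<0)
    print('amax',np.sort(a[m])[-4:].round(4),'lat mid',(b[l].max()+b[r].min())/2,'z',z[l].max(),z[r].max(),z[l].min(),z[r].min())
    c=np.array([.5526,.271])-g; print('cruc a,b',c@e,c@n)
    m=(d>0)&(a>.075)&(a<.14)&(abs(b)<.0218)&(z>.040)&(z<.054); print('rim',m.sum(),'a',a[m].min(),a[m].max(),'b',b[m].min(),b[m].max(),'z',z[m].max())
    return im
E
python3 -c "
from j import *
jaws(.08)"
```

```text
t 6.75 pos [0.4504 0.247  0.0595] tooly 102.28 tilt [-4.e-04  0.e+00 -1.e+00] F [ 0.9 -0.4 -1.1] gap 0.0509 gf 5.933366765384562
off [-0.0003  0.0004  0.0485] yaw -0.08
amax [0.1252 0.1254 0.1255 0.1255] lat mid 0.00035736645778265685 z 0.09146145590177644 0.09336633572873236 0.06870028720514637 0.0699304407275856
cruc a,b 0.10528035093006008 0.0008441535302913494
rim 89 a 0.0855441138790662 0.12888527149030532 b -0.018615326848740378 0.0204368776683531 z 0.05248529370236429
```

The jaws line up with the crucible to within about 1 mm. Descending.

{"api": "jog_arm", "payload": {
  "offset": [
    [-0.001,0,0.008],
    [-0.001,0,0.017],
    [-0.001,0,0.026],
    [-0.001,0,0.035],
    [-0.001,0,0.042],
    [-0.001,0,0.047],
    [-0.001,0,0.048],
    [-0.001,0,0.048]
  ],
  "yaw": [0,0,0,0,0,0,0,0]
}}

```text
clock: 7.6
eef_pos: [0.4512, 0.2472, 0.0112]
ee_rot: [-0.107, 0.994, -0.0, -0.0]
force: [0.0, 0.1, -1.6]
finger_gap: 0.0509
grip_force: 5.9
```

```bash
python3 -c "
from j import *
im=jaws(.032)
cv2.imwrite('pics/s4.png',cv2.resize(im[260:380,310:440,::-1],None,fx=5,fy=5,interpolation=2))"
```

```text
t 7.6 pos [0.4512 0.2472 0.0112] tooly 102.28 tilt [ 2.e-04 -0.e+00 -1.e+00] F [ 0.   0.1 -1.6] gap 0.0509 gf 5.933034625486471
off [0.0005 0.0003 0.0002] yaw -0.08
amax [0.1242 0.1243 0.1259 0.1259] lat mid 0.0009490575080335524 z 0.043872288077233236 0.04337497746820537 0.020119554425611166 0.018507753820050158
cruc a,b 0.10446311692847265 0.0008204229964440125
rim 98 a 0.08569975868834596 0.1264313474343762 b -0.0198032427122362 0.02177048589564812 z 0.051235687208120426
```

View pics/s4.png

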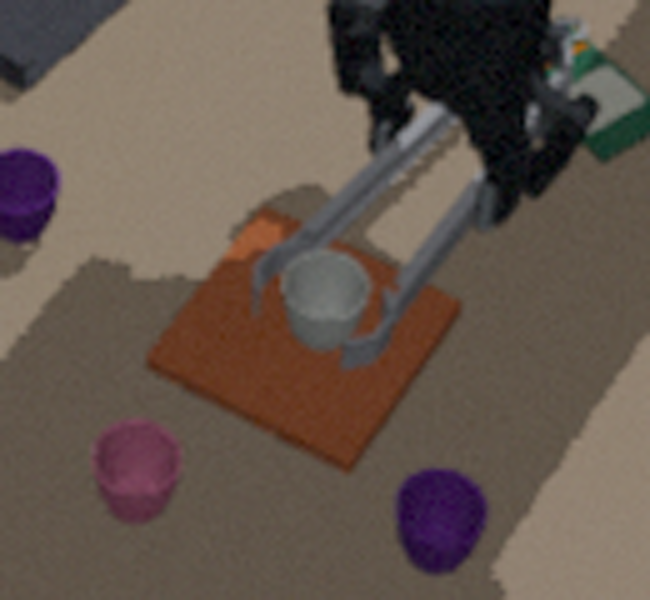

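The open jaws sit round the crucible, with its rim at (325,290) between the jaws at (265,280) and (375,340). Closing in steps.

{"api": "jog_arm", "payload": {
  "offset": [
    [0,0,0],
    [0,0,0],
    [0,0,0],
    [0,0,0],
    [0,0,0],
    [0,0,0],
    [0,0,0],
    [0,0,0]
  ],
  "yaw": [0,0,0,0,0,0,0,0],
  "claw": 130
}}

```text
clock: 8.45
eef_pos: [0.4512, 0.2472, 0.0113]
ee_rot: [-0.107, 0.994, -0.0, -0.0]
force: [0.4, -0.2, -0.6]
finger_gap: 0.0421
grip_force: 7.0
```

{"api": "jog_arm", "payload": {
  "offset": [
    [0,0,0],
    [0,0,0],
    [0,0,0],
    [0,0,0],
    [0,0,0],
    [0,0,0],
    [0,0,0],
    [0,0,0]
  ],
  "yaw": [0,0,0,0,0,0,0,0],
  "claw": 140
}}

```text
clock: 9.25
eef_pos: [0.4513, 0.2472, 0.0113]
ee_rot: [-0.107, 0.994, 0.0, 0.0]
force: [-0.2, 0.2, -1.7]
finger_gap: 0.0388
grip_force: 7.8
```

{"api": "jog_arm", "payload": {
  "offset": [
    [0,0,0],
    [0,0,0],
    [0,0,0],
    [0,0,0],
    [0,0,0],
    [0,0,0],
    [0,0,0],
    [0,0,0]
  ],
  "yaw": [0,0,0,0,0,0,0,0],
  "claw": 175,
  "squeeze": 28
}}

```text
clock: 10.05
eef_pos: [0.4512, 0.2472, 0.0113]
ee_rot: [-0.107, 0.994, -0.0, -0.0]
force: [-0.5, 0.5, -0.4]
finger_gap: 0.0365
grip_force: 28.0
```

```bash
python3 -c "
from j import *
im=jaws(.03)
cv2.imwrite('pics/s5.png',cv2.resize(im[260:380,310:440,::-1],None,fx=5,fy=5,interpolation=2))"
```

```text
t 10.05 pos [0.4512 0.2472 0.0113] tooly 102.28 tilt [ 0. -0. -1.] F [-0.5  0.5 -0.4] gap 0.0365 gf 27.997224926948547
off [0.0006 0.0003 0.0003] yaw -0.08
amax [0.1195 0.1221 0.1296 0.1306] lat mid -0.0010744053480915838 z 0.027022871704663994 0.016641931772413174 0.016042988764714213 0.01653942290877262
cruc a,b 0.10443934159143495 0.0008122112787471134
rim 118 a 0.07606965918644548 0.125573770730182 b -0.019170512342048255 0.0213391214057229 z 0.05331031573318442
```

View pics/s5.png

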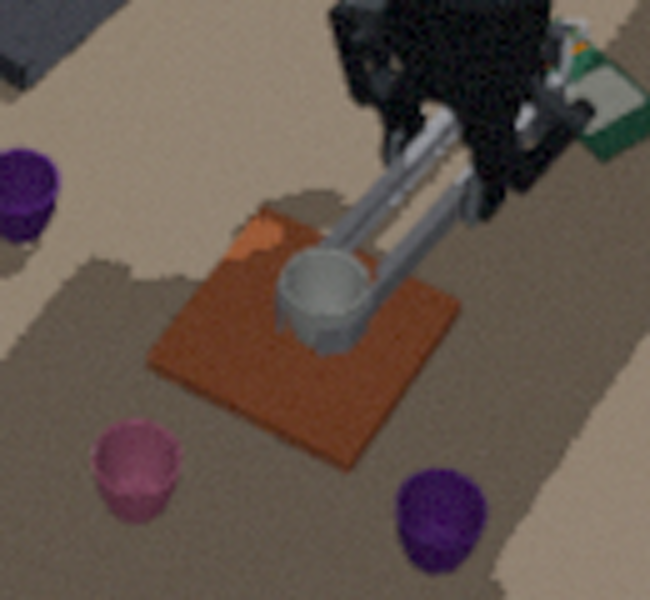

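The jaws are closed round the crucible with the fingers stopped on it at a 36.5 mm gap and 28 N, and it is upright. Lifting smoothly.

{"api": "jog_arm", "payload": {
  "offset": [
    [0,0,-0.001],
    [0,0,-0.004],
    [0,0,-0.009],
    [0,0,-0.016],
    [0,0,-0.025],
    [0,0,-0.035],
    [0,0,-0.045],
    [0,0,-0.055]
  ],
  "yaw": [0,0,0,0,0,0,0,0]
}}

```text
clock: 10.9
eef_pos: [0.4513, 0.2473, 0.0674]
ee_rot: [-0.107, 0.994, 0.0, 0.0]
force: [0.4, -1.1, -1.8]
finger_gap: 0.0364
grip_force: 28.2
```

{"api": "jog_arm", "payload": {
  "offset": [
    [0,0,-0.012],
    [0,0,-0.026],
    [0,0,-0.042],
    [0,0,-0.058],
    [0,0,-0.073],
    [0,0,-0.085],
    [0,0,-0.092],
    [0,0,-0.095]
  ],
  "yaw": [0,0,0,0,0,0,0,0]
}}

```text
clock: 11.7
eef_pos: [0.4513, 0.2473, 0.162]
ee_rot: [-0.107, 0.994, 0.0, 0.0]
force: [-0.0, 0.1, -2.2]
finger_gap: 0.0366
grip_force: 28.2
```

{"api": "jog_arm", "payload": {
  "offset": [
    [0,0,0],
    [0,0,0],
    [0,0,0],
    [0,0,0],
    [0,0,0],
    [0,0,0],
    [0,0,0],
    [0,0,0]
  ],
  "yaw": [0,0,0,0,0,0,0,0]
}}

```text
clock: 12.5
eef_pos: [0.4512, 0.2472, 0.1613]
ee_rot: [-0.107, 0.994, -0.0, -0.0]
force: [0.2, -0.7, -1.8]
finger_gap: 0.0363
grip_force: 28.2
```

```bash
python3 - <<'E'
from h import *
off([.4512,.2472,.161],102.3)
im,d=grab('scene'); W,_,_=world('scene'); z=W[...,2]
m=(d>0)&(np.hypot(W[...,0]-.553,W[...,1]-.271)<.03)&(z>.1); print(m.sum(),W[m].min(0),W[m].max(0))
cv2.imwrite('pics/s6.png',cv2.resize(im[180:400,250:480,::-1],None,fx=2.7,fy=2.7,interpolation=2))
E
```

```text
t 12.5 pos [0.4512 0.2472 0.1613] tooly 102.28 tilt [ 0.e+00 -1.e-04 -1.e+00] F [ 0.2 -0.7 -1.8] gap 0.0363 gf 28.170856833457947
off [0.     0.     0.0003] yaw -0.02
408 [0.52420372 0.24798913 0.16315815] [0.57560122 0.2929003  0.20157773]
```

View pics/s6.png

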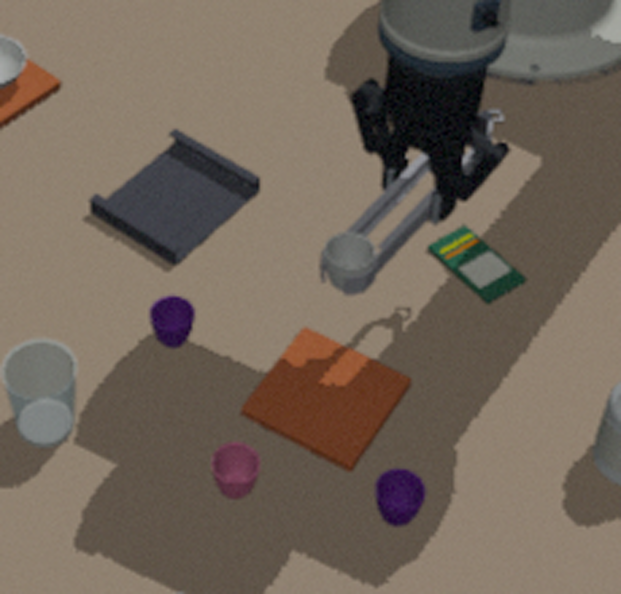

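The crucible, at (350,260), is held upright in the squeezed tongs well clear of the tile. Its underside is at about 0.162 m and nothing else has moved. Handing in.

```bash
python3 -c "
from plant import robot
print(robot.finish_job())"
```

```text
the job is handed in; nothing more can be done
None
```

I handed the job in at about 12.5 s with the crucible held upright and still in the squeezed tongs, its underside about 16 cm above the bench; only the tongs touched it, and nothing else moved in the views I checked.

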